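# Pry a plug-in module free with its ejector levers

### The arm

A 6-joint arm with a two-finger parallel gripper is mounted at the origin on a cart in front of the work surface, level with it; the furniture and walls round the work are solid. World frame = base frame: x ahead of the robot, y to its left, z up, the work surface at z = 0. Lengths are in m, angles in rad, forces in N, time in s.
With the tool pointing down it reaches from about 0.35 to 0.975 m from the base axis. Payload 4.9 kg.
Tool frame: the origin (TCP) lies on the centre line of the jaws, within the pads' length; the fingertips stand manip.tcp_to_tips ahead of it and the grasp point (between the pads) is the TCP (manip.tcp_to_tips is the distance from the TCP to the fingertips, in m); y points along the fingers, z is the direction in which the jaws open and shut, and the axes are right-handed (so a half turn about y gives the same grasp; the last joint's range is limited). The gripper opens to 85 mm and grips with 20 to 120 N. Pads are 22 mm wide; open, the fingers measure 114 mm over their backs; the gripper's body (76 mm by 85 mm) begins 54 mm behind the grasp point. The pads swing forward as they close: fully open they stand 13 mm farther back than shut.
Start: joints at [-1.292, 0.053, 1.613, -0, 1.476, -0.119], TCP at [0.242, -0.576, 0.25] pointing down, gripper open.
Joint ranges: [-3.01, 3.01], [-1.01, 2.22], [0.06, 2.58], [-1.02, 4.17], [0.09, 2.62], [-3.14, 3.14]. Speed limits (rad/s): [2.57, 2.57, 3.14, 3.14, 3.14, 3.14].

### API

Orientations are given as a unit quaternion [w, x, y, z].
In Python, from plant import manip gives the robot as it stands.
- The arm moves only by the tool apply_moves, never from a script. Its argument "moves" is a list of rows, each a list of 7 numbers: the gripper's target within -1 to 1 (shut at 1, half-way at 0, fully open at -1), then the shift along the tool's x, y, z in mm, then the turn, a rotation vector about the tool's x, y, z in degrees. A call has 1 to 20 rows; each row shifts and turns the commanded pose from where the row before left it, along the tool's axes as they then stand; what a row does not reach is not made up. A row lasts 1/10 s, in which the tool goes at most 50 mm and 8.59 degrees, less where a joint would pass 70% of its speed; a pose out of reach is approached as far as the arm can. A call with a gripper value outside its range is refused whole. The fingers move at their own pace and stop on an object; the grip force is fixed at half the most. Time passes only in rows, so rows that do not move let the fingers close. It gives the time, the measured TCP pose, the force and the opening at its end, in the units of the state.
- manip.state(): the state, without advancing time (a new reading comes with each control period).
- manip.grab_frame(name): name is "side" or "top"; returns the picture (480x640x3 uint8, blue, green, red); there is no depth.
- manip.calibration(name): a dict with "mtx" (3x3 intrinsics, pixels), "distortion" ([k1, k2, p1, p2, k3] as OpenCV has them; the pictures are not rectified), "T" (4x4, takes a point from camera to world coordinates). Camera axes: x right, y down, z forward; pixel columns grow to the right and rows downward; lengths in m; the calibration is good to about 2 mm. A picture is of the moment at which its call begins. calibration takes no time and is no camera call.
- manip.job_done(): hands the job in, once; it reports no verdict.
The state is a dict: "time": time; "joint_pos": joint angles; "joint_vel": joint speeds; "joint_efforts": joint torques, N m; "tool_pos": TCP position; "tool_rot": TCP orientation; "contact_force": force on the tool from outside, world axes, zero at the start; "ft_torque": the same for the moment, N m; "gripper_width": opening from 0.0 (shut) to 1.0 (fully open).
Only numpy, scipy, OpenCV 4.12 (cv2) and the standard library are available. Lean on these libraries where they do the work, as an engineer would, in place of code of your own. Each camera call takes 0.05 s, during which the arm holds its last target. There are 200 camera calls.

### The job

Two plug-in modules stand seated in two card sockets on the desk. Pry the red module free: swing the white ejector levers at both of its ends outward as far as they go, so that it stands raised in its socket, ready to be lifted out, and leave it standing there. Do not disturb the blue module.

Things in the scene. Friction and masses are not known exactly. Their poses are not given: they have to be found in the camera images.
- red_socket: Fixed card socket of the red module: black slot on a grey plate 56 x 190 x 6 mm. Origin: centre of the plate's underside, on the desk. y runs along the card, x across it, z up. A white ejector lever stands at each end, turning about a pin along x at y = +-72 mm, z = 32 mm, between black cheeks (x within 9 mm, y 52 to 81 mm, top 55 mm above the desk). Its foot under the card's end lifts that end.
- red_lever_left (a joint): Lever at the socket's +y end, rad: 0 = upright (closed), grows as its top swings outward (to +y), stop at 0.8. Needs about 2 N at the tab, stays where left, lifts its card end about 13 mm. Its top is a tab 20 mm wide (x), 8 mm thick (y), 65 to 93 mm from the pin (97 to 125 mm above the desk when closed); the arm below is 7 mm thick. 24 mm are free from its inner face to the red housing's end.
- red_lever_right (a joint): The same lever, mirrored, at the socket's -y end, rad: 0 = upright (closed), grows as its top swings outward (to -y of the socket), stop at 0.8.
- red_module (a point): Loose card with a red finned housing, 120 g. The point is the card's centre: 45 mm above the desk seated, about 58 mm with both ends raised. The card is 124 mm long (y), 6 mm thick (x), 78 mm high; the housing, 88 mm long and 16 mm thick, is its top 24 mm (top 84 mm above the desk when seated; nothing above it). Axes as the socket's.
- blue_module (a point): Bystander: an identical card with a blue housing, seated in an identical socket with two white levers of its own, 14 to 24 cm from the red one, nearer to or farther from the robot. Point and axes as for the red one. Leave it alone.

How it is judged:
At the end, for the whole second after the job is handed in: Both levers of the red module are swung out by more than 0.6 of their 0.8 rad; the red module stands raised by at least 7 mm in its socket, within 12 mm of the socket's centre and within 10 degrees of upright; all is at rest; the blue module is still seated, within 4 mm of where it was (value of joint each of red_lever_left, red_lever_right above 0.6 rad and z of red_module in the frame of red_socket between 0.052 and 0.07 m and angle between red_module's own z axis and vertical below 0.17 rad and horizontal distance between red_module and red_socket below 0.012 m and velocity of joint red_lever_left between -0.05 and 0.05 rad/s and velocity of joint red_lever_right between -0.05 and 0.05 rad/s and distance of blue_module from where it was at the start of the episode below 0.004 m); the robot touches nothing.
It fails at once if the blue module is pried up or knocked (moved by more than 5 mm) (distance of blue_module from where it was at the start of the episode above 0.005 m).
It also fails if it takes over 32 s, if anything falls off the work surface, if the arm or the gripper's body presses on something with over 40 N, if the wrist force passes 120 N, or if a joint passes its speed limit or range.

## Working session

There is one attempt and no reset: what is moved stays moved. The work goes in short steps, Python scripts to look and compute and a tool call to move; the robot and the scene stay as the last step left them, time stands still between calls to the robot, and variables do not carry over. Pictures are saved under pics/ and viewed, about 8 in all and at most 12, crops included, and the job is handed in when it is done.

Besides the shell and the picture viewer there is one more tool, called after ">>>" as a command line: name --pt "numbers of a row" for each row, then --argument value for the rest. apply_moves: Moves the arm, as the interface text tells. Its arguments: {"type":"object","properties":{"moves":{"type":"array","items":{"type":"array","items":{"type":"number"}}}},"required":["moves"]}

```bash
mkdir -p pics; python3 - <<'E'
from plant import manip
import cv2,numpy as np
np.set_printoptions(precision=4,suppress=True)
for n in("top","side"):
    cv2.imwrite(f"pics/{n}0.png",manip.grab_frame(n)); c=manip.calibration(n); print(n,c["mtx"],c["distortion"],c["T"])
print(manip.state(),manip.tcp_to_tips)
E
```

```text
top [[437.0116   0.     319.3423]
 [  0.     437.0116 245.1963]
 [  0.       0.       1.    ]] [-0.0074  0.      0.      0.      0.    ] [[-0.0078 -0.9958  0.091   0.4731]
 [-1.      0.0082  0.0041  0.0544]
 [-0.0049 -0.0909 -0.9958  0.9115]
 [ 0.      0.      0.      1.    ]]
side [[470.9999   0.     329.0788]
 [  0.     470.9999 231.0997]
 [  0.       0.       1.    ]] [-0.0428  0.      0.      0.      0.    ] [[-0.8228 -0.2963  0.4849  0.1514]
 [-0.568   0.4005 -0.719   0.6664]
 [ 0.0189 -0.867  -0.4979  0.4963]
 [ 0.      0.      0.      1.    ]]
{'time': 0.1, 'joint_pos': array([-1.292 ,  0.0533,  1.6142,  0.    ,  1.476 , -0.119 ]), 'joint_vel': array([ 0.0013,  0.0003, -0.003 ,  0.0002,  0.0003, -0.    ]), 'joint_efforts': array([ -0.    , -39.4904, -37.1361,  -0.0002,   0.0039,   0.    ]), 'tool_pos': array([ 0.242 , -0.5757,  0.2491]), 'tool_rot': array([ 0.1397, -0.1398,  0.6938, -0.6925]), 'contact_force': array([ 0.0919, -0.1994,  0.7116]), 'ft_torque': array([-0.0663,  0.0209,  0.0512]), 'gripper_width': 1.0042090484554862} 0.019
```

View pics/top0.png

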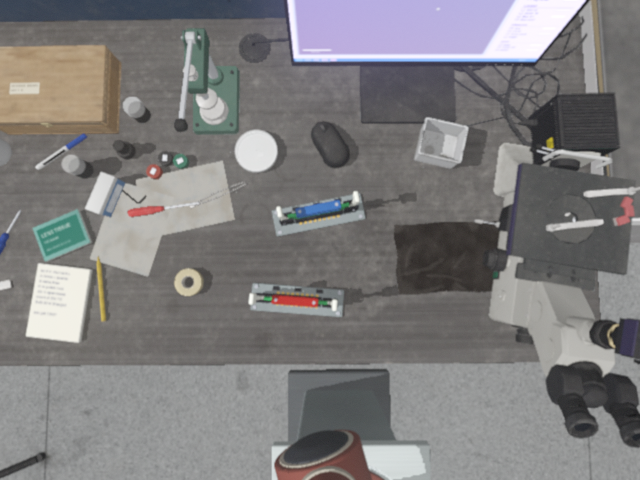

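View pics/side0.png

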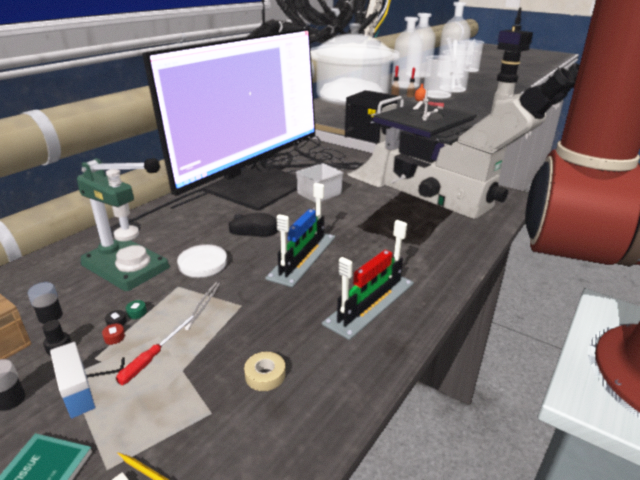

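The top view shows the red module at about (297,301), with its levers at (253,299) and (338,308). The blue module is behind it at (318,209). The microscope is on the right, between the start pose and the work. In the side view the red tabs are at (346,267) and (400,230). Next I'll measure these and check where the microscope is.

```bash
cat > h.py <<'E'
import cv2,numpy as np
from plant import manip
np.set_printoptions(precision=4,suppress=True)
C={n:manip.calibration(n) for n in("top","side")}
def ray(n,p):
    c=C[n]; u=cv2.undistortPoints(np.array([[p]],float),c["mtx"],np.array(c["distortion"]))[0,0]
    return c["T"][:3,3],c["T"][:3,:3]@np.array([u[0],u[1],1.])
def onz(n,p,z):
    o,d=ray(n,p); return o+d*(z-o[2])/d[2]
def tri(pt,ps):
    o1,d1=ray("top",pt);o2,d2=ray("side",ps)
    s=np.linalg.lstsq(np.c_[d1,-d2],o2-o1,rcond=None)[0]
    a,b=o1+s[0]*d1,o2+s[1]*d2
    return (a+b)/2,np.linalg.norm(a-b)
def proj(n,P):
    c=C[n];Ti=np.linalg.inv(c["T"]);r=cv2.Rodrigues(Ti[:3,:3])[0]
    return cv2.projectPoints(np.array(P,float).reshape(-1,1,3),r,Ti[:3,3],c["mtx"],np.array(c["distortion"]))[0][:,0]
E
python3 - <<'E'
from h import *
t=cv2.imread("pics/top0.png");s=cv2.imread("pics/side0.png")
def blobs(im,lo,hi,roi,amin):
    x0,y0,x1,y1=roi;h=cv2.cvtColor(im[y0:y1,x0:x1],cv2.COLOR_BGR2HSV);m=cv2.inRange(h,lo,hi)
    n,l,st,ce=cv2.connectedComponentsWithStats(m)
    return [(ce[i]+[x0,y0],st[i]+[x0,y0,0,0,0],cv2.minAreaRect(np.argwhere(l==i)[:,::-1].astype(np.float32)+np.float32([x0,y0]))) for i in range(1,n) if st[i,4]>=amin]
for n,im,roi in(("top",t,(240,275,355,325)),("side",s,(325,215,415,340))):
    print(n,"red",blobs(im,(0,150,90),(8,255,255),roi,40))
    print(n,"white",blobs(im,(0,0,225),(180,40,255),roi,10))
r=blobs(t,(0,150,90),(8,255,255),(240,275,355,325),40)[0]
b=cv2.boxPoints(r[2]); print([onz("top",p,.084) for p in b],onz("top",r[0],.084))
for a in((575,400),(575,75)),((610,330),(515,40)),((630,338),(515,40)): print("scope",tri(*a))
print("tcp px",proj("top",[.242,-.576,.25]),proj("side",[.242,-.576,.25]))
a=np.hstack([cv2.resize(t[270:330,235:355],(800,400),interpolation=cv2.INTER_CUBIC)])
b=cv2.resize(s[210:340,320:420],None,fx=4,fy=4,interpolation=cv2.INTER_CUBIC)[:,:]
b=cv2.resize(b,(150,195)) if 0 else b
cv2.imwrite("pics/c_top.png",a)
E
```

```text
top red [(array([295.4743, 300.3414]), array([273, 295,  45,  12, 331]), ((295.009521484375, 300.3807373046875), (44.57758712768555, 8.652358055114746), 4.573921203613281))]
top white [(array([250.6552, 298.5517]), array([249, 294,   4,  10,  29]), ((250.74327087402344, 298.5405578613281), (2.959181785583496, 9.04194450378418), 9.462322235107422)), (array([333.5946, 305.1351]), array([332, 300,   4,  11,  37]), ((333.5, 305.0), (10.0, 3.0), 90.0))]
side red [(array([372.2118, 268.1528]), array([353, 251,  39,  37, 661]), ((372.18994140625, 267.74267578125), (16.53760528564453, 49.0307502746582), 51.95296096801758))]
side white [(array([398.6567, 234.6009]), array([394, 221,  12,  39, 233]), ((398.16461181640625, 240.01829528808594), (10.270133018493652, 38.20931625366211), 6.34019136428833)), (array([345.4878, 265.5447]), array([340, 258,  12,  19, 123]), ((344.5400085449219, 266.719970703125), (11.455130577087402, 17.111984252929688), 8.130102157592773)), (array([343.9595, 288.1757]), array([343, 276,   3,  26,  74]), ((344.0, 288.5), (25.0, 2.0), 90.0)), (array([342.0833, 308.8333]), array([341, 307,   3,   5,  12]), ((342.0, 309.0), (4.0, 2.0), 90.0))]
[array([0.4405, 0.1469, 0.084 ]), array([0.4566, 0.1456, 0.084 ]), array([0.4493, 0.062 , 0.084 ]), array([0.4332, 0.0634, 0.084 ])] [0.445  0.1036 0.084 ]
scope (array([ 0.2963, -0.2837,  0.3264]), np.float64(0.049425468149490163))
scope (array([ 0.4045, -0.2991,  0.3766]), np.float64(0.024505850404368208))
scope (array([ 0.402 , -0.3197,  0.3763]), np.float64(0.009216815885524417))
tcp px [[752.6674 439.6461]] [[602.2706  95.5016]]
```

View pics/c_top.png

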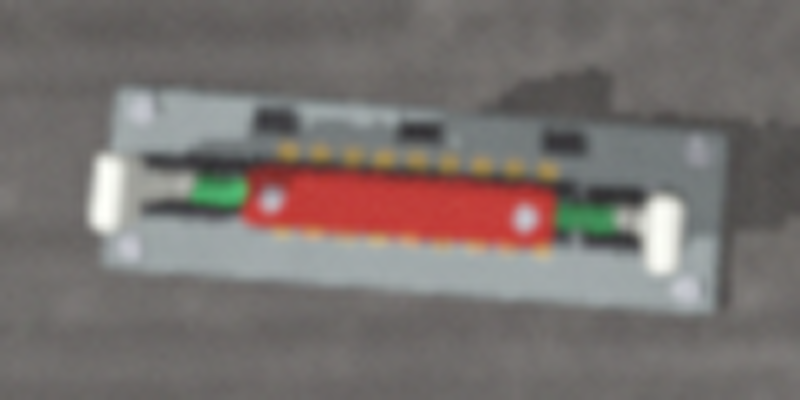

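The tabs sit at roughly (251,299) and (335,305) in the top image. The microscope eyepieces are near x=0.30, y=-0.28, z≈0.33, so I'll go over them. I'll rise first.

>>> apply_moves --pt "1 0 -40 0 0 0 0" --pt "1 0 -40 0 0 0 0" --pt "1 0 -40 0 0 0 0" --pt "1 0 -40 0 0 0 0" --pt "1 0 -40 0 0 0 0" --pt "1 0 -40 0 0 0 0" --pt "1 0 -40 0 0 0 0" --pt "1 0 -40 0 0 0 0"

```text
time: 0.9
tool_pos: [0.2421, -0.5759, 0.5713]
tool_rot: [0.14, -0.14, 0.693, -0.693]
contact_force: [0.4, -1.0, 1.1]
gripper_width: 0.001
```

```bash
python3 - <<'E'
from h import *
L=onz("top",(251.2,298.8),.125);R=onz("top",(334.6,305.1),.125)
print(L,R,(L+R)/2,(L-R)/np.linalg.norm(L-R),np.linalg.norm(L-R))
# side view: tab centre at z=.111, approximate check
print(tri((251.2,298.8),(345.5,259)),tri((334.6,305.1),(400.5,222)))
for y in(400,435,450): print(onz("top",(580,y),.35))
E
```

```text
[0.4497 0.1803 0.125 ] [0.4374 0.0313 0.125 ] [0.4436 0.1058 0.125 ] [0.0822 0.9966 0.    ] 0.14956115501163977
(array([0.4496, 0.1805, 0.1235]), np.float64(0.00024701834830869173)) (array([0.4372, 0.0312, 0.1226]), np.float64(0.00016845347252178425))
[ 0.3273 -0.2677  0.35  ]
[ 0.285  -0.2652  0.35  ]
[ 0.267  -0.2642  0.35  ]
```

>>> apply_moves --pt "1 -23.5 0 -29.3 0 0 0" --pt "1 -23.5 0 -29.3 0 0 0" --pt "1 -23.5 0 -29.3 0 0 0" --pt "1 -23.5 0 -29.3 0 0 0" --pt "1 -23.5 0 -29.3 0 0 0" --pt "1 -23.5 0 -29.3 0 0 0" --pt "1 -23.5 0 -29.3 0 0 0" --pt "1 -23.5 0 -29.3 0 0 0" --pt "1 -23.5 0 -29.3 0 0 0" --pt "1 -23.5 0 -29.3 0 0 0" --pt "1 -23.5 0 -29.3 0 0 0" --pt "1 -23.5 0 -29.3 0 0 0" --pt "1 -23.5 0 -29.3 0 0 0" --pt "1 -23.5 0 -29.3 0 0 0" --pt "1 -23.5 0 -29.3 0 0 0" --pt "1 -23.5 0 -29.3 0 0 0" --pt "1 -23.5 0 -29.3 0 0 0" --pt "1 -23.5 0 -29.3 0 0 0" --pt "1 -23.5 0 -29.3 0 0 0" --pt "1 -23.5 0 -29.3 0 0 0"

```text
time: 2.9
tool_pos: [0.4485, 0.1478, 0.5699]
tool_rot: [-0.14, 0.14, -0.693, 0.693]
contact_force: [0.7, -1.2, -0.1]
gripper_width: 0.001
```

>>> apply_moves --pt "1 0 20 0 0 7 0" --pt "1 0 40 0 0 7 0" --pt "1 0 40 0 0 7 0" --pt "1 0 40 0 0 7 0" --pt "1 0 40 0 0 0 0" --pt "1 0 40 0 0 0 0" --pt "1 0 40 0 0 0 0" --pt "1 0 40 0 0 0 0" --pt "1 0 40 0 0 0 0" --pt "1 0 30 0 0 0 0" --pt "1 0 0 0 0 0 0" --pt "1 0 0 0 0 0 0"

```text
time: 4.1
tool_pos: [0.4483, 0.1461, 0.2005]
tool_rot: [0.032, -0.032, -0.706, 0.706]
contact_force: [0.6, -0.1, 0.4]
gripper_width: -0.003
```

>>> apply_moves --pt "1 0 30 0 0 0 0" --pt "1 0 30 0 0 0 0" --pt "1 0 20 0 0 0 0" --pt "1 0 0 0 0 0 0"

```text
time: 4.5
tool_pos: [0.448, 0.146, 0.1198]
tool_rot: [0.033, -0.031, -0.706, 0.707]
contact_force: [0.0, 0.4, -0.2]
gripper_width: 0.002
```

```bash
cat > look.py <<'E'
from h import *
import sys
t=manip.grab_frame("top");s=manip.grab_frame("side")
a=cv2.resize(t[265:345,225:365],None,fx=4,fy=4,interpolation=cv2.INTER_CUBIC)
b=cv2.resize(s[180:340,310:430],None,fx=3.7,fy=3.7,interpolation=cv2.INTER_CUBIC)
h=592;o=np.zeros((h,800,3),np.uint8)
a=cv2.resize(a,(355,203));b=b[:592,:444];o[:203,:355]=a;o[:b.shape[0],356:356+b.shape[1]]=b
cv2.imwrite(sys.argv[1],o);print(manip.state()["time"],manip.state()["tool_pos"])
E
python3 look.py pics/l1.png
```

```text
4.6 [0.45   0.1464 0.1228]
```

View pics/l1.png

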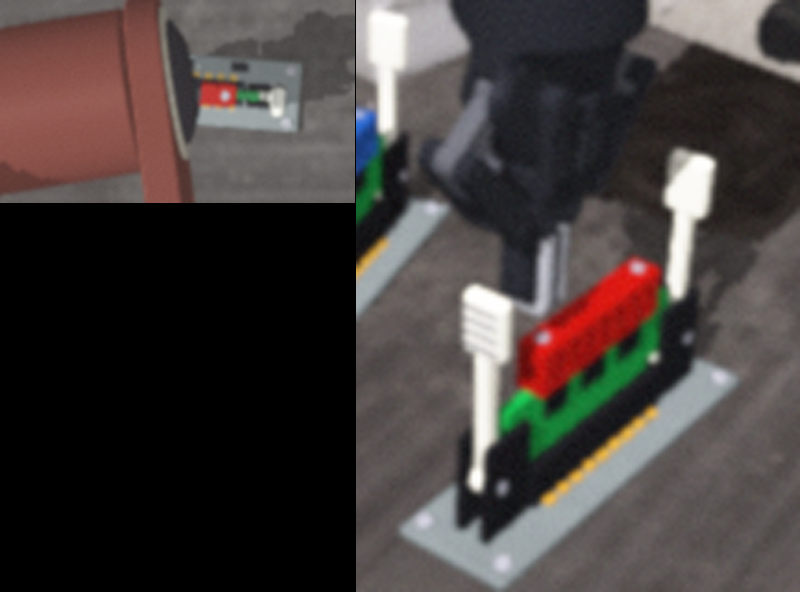

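```bash
python3 - <<'E'
from h import *
c=np.array([.444,.105]);ay=np.array([.084,.9965]);ax=np.array([.9965,-.084])
def W(x,y,z): return [*(c+ax*x+ay*y),z]
P=[[.449,.146,.101],W(-.01,.055,.101),W(.0,.044,.084),W(0,-.044,.084),W(0,.072,.125),W(0,-.072,.125)]
print((proj("side",P)-[310,180])*3.7+[356,0]); print([manip.state()["tool_pos"] for _ in range(3)])
print(proj("top",P))
E
```

```text
[[531.8379 301.3571]
 [534.6465 326.0768]
 [528.8925 339.7344]
 [645.7596 254.7463]
 [491.3532 284.3986]
 [687.5927 151.9978]]
[array([0.45  , 0.1464, 0.1228]), array([0.45  , 0.1464, 0.1228]), array([0.45  , 0.1464, 0.1228])]
[[271.9009 298.6387]
 [263.9407 304.3548]
 [271.4087 299.0691]
 [318.0396 302.6738]
 [253.2123 298.5915]
 [333.5002 304.8006]]
```

>>> apply_moves --pt "1 0 1 -6 0 0 0" --pt "1 0 1 -6 0 0 0" --pt "1 0 0 -5 0 0 0" --pt "1 0 0 -5 0 0 0" --pt "1 0 1 -5 0 0 0" --pt "1 0 1 -5 0 0 0" --pt "1 0 1 -5 0 0 0" --pt "1 0 2 -5 0 0 0" --pt "1 0 2 -5 0 0 0" --pt "1 0 2 -5 0 0 0" --pt "1 0 3 -5 0 0 0" --pt "1 0 0 0 0 0 0"

```text
time: 5.8
tool_pos: [0.4532, 0.2035, 0.1057]
tool_rot: [-0.032, 0.032, 0.706, -0.706]
contact_force: [-1.2, 0.0, 0.5]
gripper_width: 0.001
```

```bash
python3 look.py pics/l2.png
```

```text
5.9 [0.4531 0.2031 0.1057]
```

View pics/l2.png

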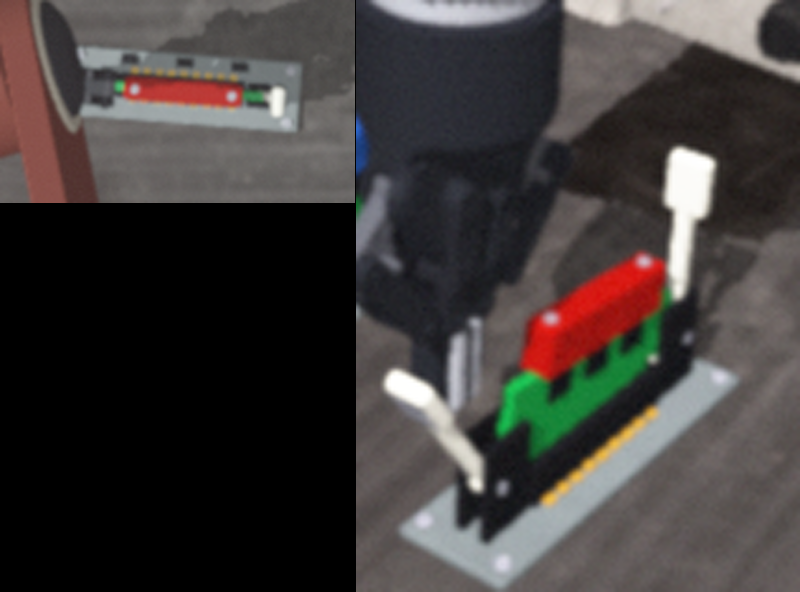

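The left lever has swung well out, with its tab tip at crop (393,380), and that end of the card is raised. I'll check the angle by projection.

```bash
cat > ang.py <<'E'
from h import *
c=np.array([.444,.105]);ay=np.array([.084,.9965])
for th in(.55,.6,.65,.7,.75,.8):
    P=[[*(c+sg*ay*(.072+.093*np.sin(th))),.032+.093*np.cos(th)] for sg in(1,-1)]
    print(th,((proj("side",P)-[310,180])*3.7+[356,0]).round().tolist(),proj("top",P).round(1).tolist())
E
python3 ang.py
```

```text
0.55 [[411.0, 368.0], [740.0, 140.0]] [[227.8, 296.3], [360.0, 306.5]]
0.6 [[404.0, 378.0], [744.0, 142.0]] [[226.0, 296.1], [362.0, 306.6]]
0.65 [[398.0, 389.0], [747.0, 144.0]] [[224.3, 295.9], [363.9, 306.7]]
0.7 [[392.0, 399.0], [750.0, 147.0]] [[222.7, 295.7], [365.8, 306.8]]
0.75 [[385.0, 410.0], [753.0, 150.0]] [[221.2, 295.5], [367.5, 306.8]]
0.8 [[380.0, 421.0], [756.0, 154.0]] [[219.8, 295.3], [369.1, 306.9]]
```

>>> apply_moves --pt "1 0 1 -2 0 0 0" --pt "1 0 1 -2 0 0 0" --pt "1 0 1 -1.5 0 0 0" --pt "1 0 1 -1.5 0 0 0" --pt "1 0 0 0 0 0 0"

```text
time: 6.4
tool_pos: [0.4541, 0.21, 0.1021]
tool_rot: [-0.032, 0.032, 0.706, -0.706]
contact_force: [-0.6, -0.6, 0.9]
gripper_width: -0.004
```

```bash
python3 look.py pics/l3.png
```

```text
6.5 [0.4543 0.2101 0.1024]
```

View pics/l3.png

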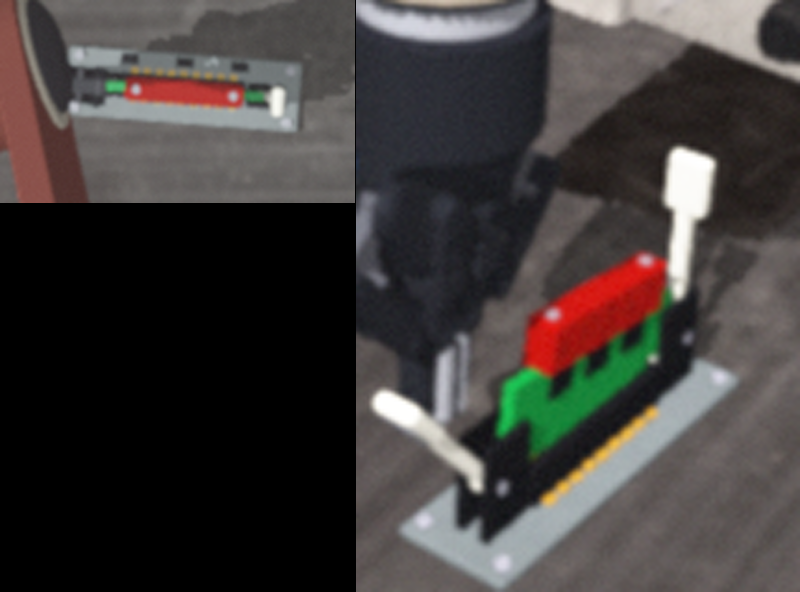

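The left tip is now at crop (378,400), which puts it at about 0.75 rad. I'll back off, lift, and go to the right lever.

>>> apply_moves --pt "1 0 -2 4 0 0 0" --pt "1 0 -28 0 0 0 0" --pt "1 0 -30 0 0 0 0" --pt "1 0 0 20 0 0 0" --pt "1 0 0 30 0 0 0" --pt "1 0 0 30 0 0 0" --pt "1 0 0 30 0 0 0" --pt "1 0 0 20 0 0 0" --pt "1 0 0 13 0 0 0" --pt "1 0 0 0 0 0 0" --pt "1 0 0 0 0 0 0"

```text
time: 7.6
tool_pos: [0.441, 0.0638, 0.1625]
tool_rot: [-0.032, 0.032, 0.707, -0.706]
contact_force: [1.0, -1.1, -0.3]
gripper_width: 0.002
```

```bash
python3 look.py pics/l4.png; python3 -c "
from h import *
p=manip.state()['tool_pos'];d=p[:2]-[.444,.105];print(p,d@[.084,.9965],d@[.9965,-.084])"
```

```text
7.7 [0.441  0.0642 0.1624]
[0.441  0.0642 0.1624] -0.040924254707857134 0.0004248948642633424
```

View pics/l4.png

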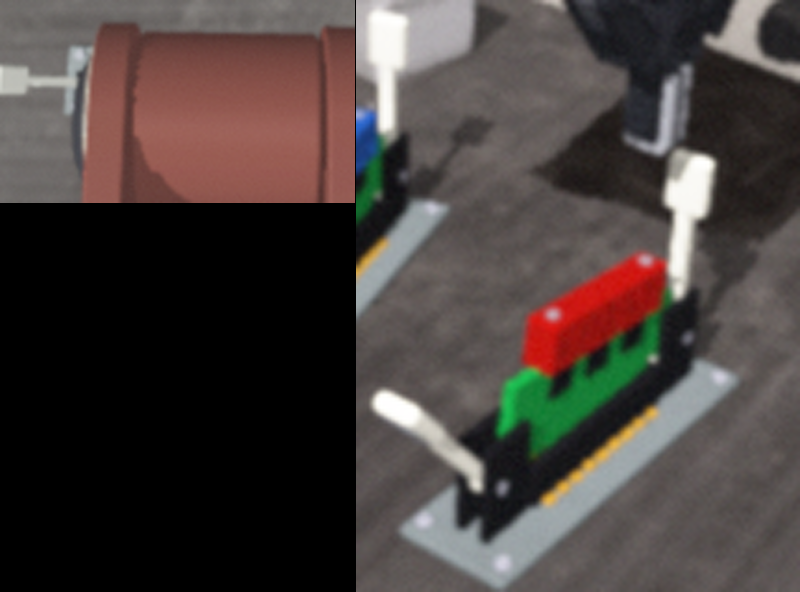

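The left lever stayed out, and the fingers are inside and above the right tab. Next I'll descend and push the right lever.

>>> apply_moves --pt "1 0 20 0 0 0 0" --pt "1 0 20 0 0 0 0" --pt "1 0 1 5 0 0 0" --pt "1 0 1 6 0 0 0" --pt "1 0 0 5 0 0 0" --pt "1 0 0 5 0 0 0" --pt "1 0 1 5 0 0 0" --pt "1 0 1 5 0 0 0" --pt "1 0 1 5 0 0 0" --pt "1 0 2 5 0 0 0" --pt "1 0 2 5 0 0 0" --pt "1 0 2 5 0 0 0" --pt "1 0 3 5 0 0 0" --pt "1 0 1 2 0 0 0" --pt "1 0 1 2 0 0 0" --pt "1 0 1 2 0 0 0" --pt "1 0 1 2 0 0 0" --pt "1 0 0 0 0 0 0"

```text
time: 9.5
tool_pos: [0.4346, -0.0003, 0.1039]
tool_rot: [-0.033, 0.032, 0.706, -0.706]
contact_force: [0.3, 1.4, -0.1]
gripper_width: -0.001
```

```bash
python3 look.py pics/l5.png; python3 -c "
from h import *
p=manip.state()['tool_pos'];d=p[:2]-[.444,.105];print(p,d@[.084,.9965],d@[.9965,-.084])"
```

```text
9.6 [ 0.4347 -0.0004  0.104 ]
[ 0.4347 -0.0004  0.104 ] -0.10579404808077643 -0.00046465047045995907
```

View pics/l5.png

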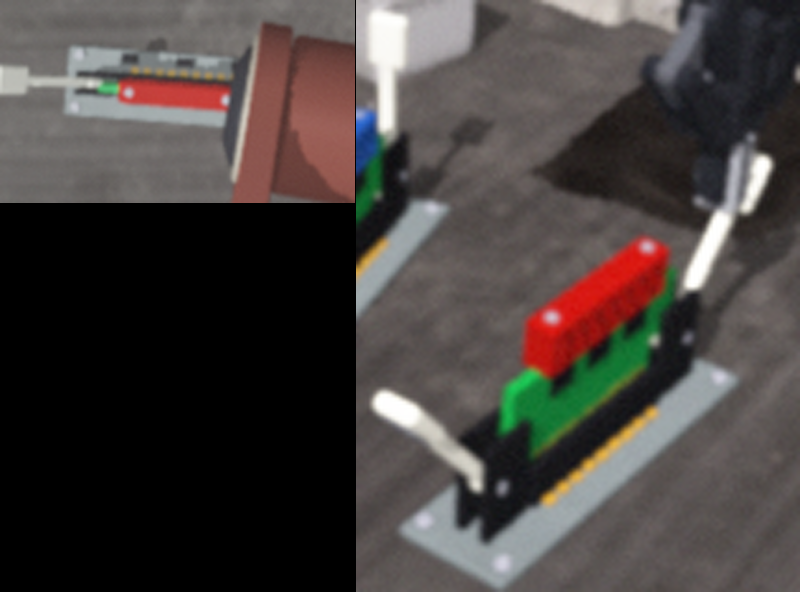

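Both levers are out, with the right tab at crop (762,158). I'll nudge it 2 mm further, then back off and up, out of the top camera's view of the module.

>>> apply_moves --pt "1 0 1 1 0 0 0" --pt "1 0 0 1 0 0 0" --pt "1 0 0 0 0 0 0" --pt "1 0 -1 -4 0 0 0" --pt "1 0 -25 0 0 0 0" --pt "1 0 -40 0 0 0 0" --pt "1 0 -40 0 0 0 0" --pt "1 0 -40 0 0 0 0" --pt "1 20 -40 20 0 0 0" --pt "1 30 0 30 0 0 0" --pt "1 30 0 30 0 0 0" --pt "1 30 0 30 0 0 0" --pt "1 0 0 20 0 0 0" --pt "1 0 0 0 0 0 0" --pt "1 0 0 0 0 0 0"

```text
time: 11.1
tool_pos: [0.3139, -0.1178, 0.2894]
tool_rot: [0.033, -0.033, -0.706, 0.706]
contact_force: [0.3, -0.0, -0.0]
gripper_width: 0.001
```

```bash
python3 - <<'E'
from h import *
t=manip.grab_frame("top");s=manip.grab_frame("side");print(manip.state()["tool_pos"],manip.state()["time"])
o=np.zeros((592,800,3),np.uint8)
o[:592,356:]=cv2.resize(s[180:340,310:430],(444,592),interpolation=cv2.INTER_CUBIC)
o[:285,:355]=cv2.resize(t[180:330,205:392],(355,285),interpolation=cv2.INTER_CUBIC)
cv2.imwrite("pics/l6.png",o)
t0=cv2.imread("pics/top0.png");s0=cv2.imread("pics/side0.png")
def cen(im,x0,y0,x1,y1,lo,hi):
    m=cv2.inRange(cv2.cvtColor(im[y0:y1,x0:x1],cv2.COLOR_BGR2HSV),lo,hi);M=cv2.moments(m,True);return M["m10"]/M["m00"]+x0,M["m01"]/M["m00"]+y0
for a,b,roi in((t0,t,(285,190,355,225)),(s0,s,(280,205,330,255))):
    print("blue",cen(a,*roi,(105,130,60),(125,255,255)),cen(b,*roi,(105,130,60),(125,255,255)))
rt,rs=(240,275,355,325),(325,215,415,340)
f=[cen(i,*r,(0,150,90),(8,255,255)) for i,r in((t0,rt),(s0,rs),(t,rt),(s,rs))]
print(tri(*f[:2]),tri(*f[2:]))
E
```

```text
[ 0.3142 -0.1172  0.2892] 11.2
blue (318.640625, 208.8046875) (318.6135770234987, 208.81201044386424)
blue (301.3995485327314, 225.37020316027088) (301.4189189189189, 225.37387387387386)
(array([0.4444, 0.1053, 0.0681]), np.float64(3.1306184452126914e-05)) (array([0.4422, 0.1054, 0.0796]), np.float64(0.00015901783452569026))
```

View pics/l6.png

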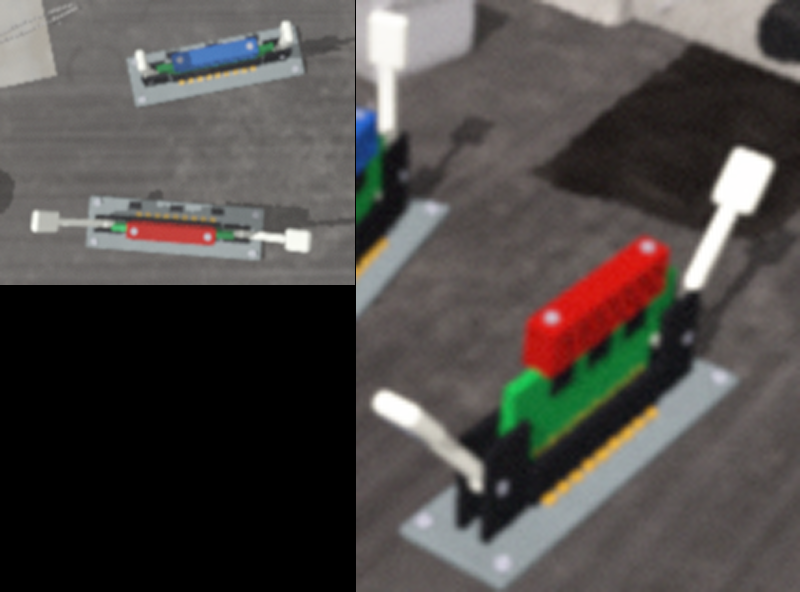

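Both levers are out (tab ends in the top view at columns ≈221 and ≈369, so about 0.75 rad or more). The card is up about 11.5 mm, blue hasn't moved, and the arm is clear.

```bash
python3 -c "
from plant import manip
print(manip.job_done())"
```

```text
the job is handed in; nothing more can be done
None
```

I pushed both ejector levers of the red module outward with the closed fingers, left one first, then backed the arm clear and handed the job in at about 11.2 s. The hand-in reports no verdict.

My last checks, all from the camera images:
- **Levers:** the left stands at about 0.75 rad and the right at about 0.75–0.79 rad. The required minimum is 0.6 rad.
- **Red module:** it is raised about 11.5 mm, so its centre is at about 56–57 mm. The housing shifted about 2 mm sideways and the module looks upright. I did not measure its tilt as an angle.
- **Blue module:** it moved less than 0.05 px in both views, so it is undisturbed.
- **Contact:** forces stayed below about 2 N in every reading, and the arm ended well clear of everything.

No check failed. The lever angles differed by a few hundredths of a radian between the two views, which is within the measuring error.

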